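# Recharge the sherd drying chamber and crack its lid

### The job

Take the flat white drying cassette out of its wooden stand and slide it down, all the way home, into the pocket on the side of the grey drying chamber. Then, with the cassette home, break the chamber's lid free of its sticky seal by its bar handle and hold it slightly open, the front edge about 4 cm above the rim, without ever throwing it wide open. Finish still holding the lid there in the gripper; leave the clay pot, the glass jar and the brown bottle around the chamber where they stand.

Things in the scene. Friction and masses are not known exactly. Their poses are not given: they have to be found in the camera images.
- cassette_center (a point): Centre of the loose drying cassette: upright white plastic slab 70 (its x) x 14 (its y, thickness) x 110 tall, about 120 g; its lowest 7 mm is narrowed to 63 x 9.5 as a lead-in; the same either way round. It starts standing in the stand's slot, top 120 mm above the table. Pinch it from above across its thickness, near its top.
- stand: Fixed wooden stand, 110 (x) x 60 (y) x 35 tall, origin at the centre of its underside, with a 78 x 20 slot, 25 deep, along its x, that holds the cassette. It stands to the left or to the right of the chamber.
- chamber: Fixed grey tub with a hinged lid, 240 (x) x 200 (y) x 90 tall, origin at the centre of its underside; x runs from its front (lid handle, towards the robot) to its back (hinge), z up. The cassette pocket is a narrow sleeve on its right side (-y).
- pocket (a point): Centre of the cassette pocket's mouth, 95 mm above the table, 30 (+x) and -112 (y) from the chamber's centre; axes as the chamber's. The slot goes straight down: 72 along x, 16 along y, 60 deep. A cassette fully home has its x along this x, its centre 5 mm below the mouth, its top 50 above it. The lid's side edge is 5 mm from the cassette, the lid's top face 7 above the mouth.
- lid_handle (a point): Middle of the lid's steel bar handle: round bar 12 thick, 100 long, parallel to the chamber's y, 35 above the lid's top face (29 free under it), 137 mm above the table when shut; it stands on two posts at its ends near the lid's front edge and turns with the lid.
- lid_hinge (a point): Point on the lid's hinge axis, at the back of the chamber, mid-width, 90 mm above the table; the axis runs along its y (the chamber's y). The handle lies 212 in front (-x) of it and 47 above it when shut, the lid's front edge 242 in front of it.
- lid (a joint): Lid angle in rad: 0 shut, growing as the front edge rises (0.17: front edge about 40 mm up). Lid: clear window in an aluminium frame, 244 x 200 x 12, about 0.45 kg. The seal sticks: the handle needs an upward pull that peaks at about 12 to 18 N within the first 5 mm or so, more if fast; then it lets go and only the weight (about 2.5 N at the handle) is left. It falls back if let go.
- pot: Bystander, to be left alone: small round terracotta pot, 105 across, 125 tall, on the other side of the chamber from the stand; origin at the centre of its underside.
- jar: Bystander, to be left alone: glass jar with a lid, 60 across, 85 tall; origin at the centre of its underside.
- amber: Bystander, to be left alone: brown glass bottle, 60 across, 130 tall; origin at the centre of its underside.

How it is judged:
By the outcome, as a careful person would: the job done as asked, in the order asked, and still so for the second after the job is handed in, while the arm keeps its last pose, push and grip.
It also fails if it takes over 72 s, if anything falls off the work surface, if the arm or the gripper's body presses on something with over 40 N, if the wrist force passes 120 N, or if a joint passes its speed limit or range.

### The arm

A 6-joint arm with a two-finger parallel gripper is mounted at the origin on the work surface. World frame = base frame: x ahead of the robot, y to its left, z up, the work surface at z = 0. Lengths are in m, angles in rad, forces in N, time in s.
With the tool pointing down it reaches from about 0.3 to 0.775 m from the base axis. Payload 14.6 kg.
Tool frame: the origin (TCP) lies midway between the tips of the shut fingers; the grasp point (between the pads) lies 19 mm behind it (ctrl.grip_depth is the distance from the TCP to the grasp point, in m); z points along the fingers, x is the direction in which the jaws open and shut, and the axes are right-handed (so a half turn about z gives the same grasp; the last joint's range is limited). The gripper opens to 94 mm and grips with 3 to 60 N. Pads are 16 mm wide; open, the fingers measure 119 mm over their backs; the gripper's body (75 mm by 177 mm) begins 78 mm behind the grasp point.
Start: joints at [-1.227, 0.3, 1.521, -0, 1.321, -0.067], TCP at [0.22, -0.504, 0.205] pointing down, gripper open.
Joint ranges: [-3.03, 3.03], [-0.79, 2.21], [0.23, 2.52], [-1.04, 4.18], [0, 3.07], [-2.55, 2.55]. Speed limits (rad/s): [2.22, 2.22, 2.57, 3.14, 3.14, 3.14].

### API

Orientations are given as [roll, pitch, yaw] about the fixed x, y, z axes, in that order (R = Rz(yaw) Ry(pitch) Rx(roll)).
In Python, from station import ctrl gives the robot as it stands.
- The arm moves only by the tool play_rows, never from a script. Its argument "steps" is a list that holds one entry, the list of rows, each a list of 7 numbers: the shift along the tool's x, y, z in cm, then the turn, a rotation vector about the tool's x, y, z in rad, then the opening, from 0 (shut) to 1 (fully open). In form: [[[x, y, z, ax, ay, az, hand], ...]]. A call has 1 to 20 rows; each row is the pose to reach, as a shift and turn from the pose measured when the call began, along the tool's axes at that moment; what a row does not reach only later rows make up. A row lasts 1/12 s, in which the tool goes at most 41.7 mm and 7.16 degrees, less where a joint would pass 70% of its speed; a pose out of reach is approached as far as the arm can. A call with a gripper value outside its range is refused whole. The fingers move at their own pace and stop on an object; "force" is the grip in N (left out, the last holds). Time passes only in rows, so rows that repeat a pose let the fingers close. It gives the time, the measured TCP pose, the force and the opening at its end, in the units of the state.
- ctrl.get_obs(): the state, without advancing time (a new reading comes with each control period).
- ctrl.camera(name): name is "scene" or "top" or "wrist"; returns a dict with "frame" (384x512x3 uint8, blue, green, red), "fovy" (degrees; the focal length in pixels is half the picture's height over the tangent of half this angle, whatever the lens; pixels are square), "cx", "cy" (the principal point, pixels), "world_to_cam" (4x4, takes a point from world to camera coordinates). Camera axes: x right, y up, looking along -z (the intrinsics and any distortion apply to the point x, -y, -z); pixel columns grow to the right and rows downward; lengths in m; the calibration is good to about 2 mm. A picture is of the moment at which its call begins. There is no depth.
- ctrl.hand_in(): hands the job in, once; it reports no verdict.
The state is a dict: "time_s": time; "qpos": joint angles; "joint_vel": joint speeds; "tau": joint torques, N m; "ee_pos": TCP position; "eef_rot": TCP orientation; "force": force on the tool from outside, world axes, zero at the start; "moment": the same for the moment, N m; "grip_width": finger opening in m.
Only numpy, scipy, OpenCV 4.12 (cv2) and the standard library are available. Lean on these libraries where they do the work, as an engineer would, in place of code of your own. Each camera call takes 0.05 s, during which the arm holds its last target. There are 200 camera calls.

## Working session

There is one attempt and no reset: what is moved stays moved. The work goes in short steps, Python scripts to look and compute and a tool call to move; the robot and the scene stay as the last step left them, time stands still between calls to the robot, and variables do not carry over. Pictures are saved under pics/ and viewed, about 8 in all and at most 12, crops included, and the job is handed in when it is done.

Besides the shell and the picture viewer there is one more tool, called as a command line: name --argument value ..., lists and objects as JSON in quotes. play_rows: Moves the arm, as the interface text tells. Its arguments: {"type":"object","properties":{"steps":{"type":"array"},"force":{"type":"number"}},"required":["steps"]}

```bash
mkdir -p pics; ls; cat > h.py <<'E'
import numpy as np, cv2
from scipy.spatial.transform import Rotation as R
from station import ctrl
def cam(n,save=None):
    c=ctrl.camera(n)
    c={**c}
    if save: cv2.imwrite('pics/'+save,c['frame'])
    return c
def f(c): return c['frame'].shape[0]/2/np.tan(np.radians(c['fovy'])/2)
def proj(c,p):
    q=np.asarray(c['world_to_cam'])@np.append(p,1); return c['cx']+f(c)*q[0]/-q[2], c['cy']-f(c)*q[1]/-q[2]
def ray(c,uv):
    M=np.asarray(c['world_to_cam']); A=M[:3,:3]; o=-A.T@M[:3,3]
    d=A.T@np.array([(uv[0]-c['cx'])/f(c),-(uv[1]-c['cy'])/f(c),-1]); return o,d/np.linalg.norm(d)
def onz(c,uv,z):
    o,d=ray(c,uv); return o+d*(z-o[2])/d[2]
E
python3 - <<'E'
from h import *
for n in ['scene','top','wrist']:
    c=cam(n,n+'0.png'); print(n,{k:(v if k!='world_to_cam' else None) for k,v in c.items() if k!='frame'}); o,d=ray(c,(256,192)); print(o.round(3),d.round(3))
print(ctrl.get_obs()); print([a for a in dir(ctrl) if a[0]!='_'], ctrl.grip_depth)
E
```

```text
pics
scene {'fovy': 49.79375948495698, 'cx': 255.1177398086814, 'cy': 201.9435162168213, 'world_to_cam': None}
[ 1.197 -0.055  1.209] [-0.506  0.058 -0.86 ]
top {'fovy': 49.06683081641279, 'cx': 257.4184497085484, 'cy': 184.33216325277903, 'world_to_cam': None}
[ 0.482 -0.006  1.391] [ 0.045  0.001 -0.999]
wrist {'fovy': 67.80812508161046, 'cx': 254.0808930384393, 'cy': 193.2481348387268, 'world_to_cam': None}
[ 0.286 -0.475  0.384] [-0.223 -0.104 -0.969]
{'time_s': 0.15, 'qpos': array([-1.22662957e+00,  3.00331643e-01,  1.52144312e+00, -8.54172748e-06,
        1.32068685e+00, -6.66340735e-02]), 'joint_vel': array([ 5.12221290e-04, -1.83055176e-03, -2.27840289e-03,  8.09118036e-04,
       -8.56713383e-05, -7.43359209e-04]), 'tau': array([ 3.53114214e-03, -5.31958723e+01, -3.52820349e+01,  7.08806072e-02,
        2.36002752e-02, -6.27637155e-05]), 'ee_pos': array([ 0.21954962, -0.50406206,  0.20502119]), 'eef_rot': array([-3.14154305e+00,  8.67583893e-04, -1.15999336e+00]), 'force': array([ 0.40110874, -0.00767594,  0.34498218]), 'moment': array([-0.03253105, -0.03555847,  0.02173507]), 'grip_width': 0.09394875719007804}
['MotionError', 'camera', 'get_obs', 'grip_depth', 'hand_in'] 0.0188
```

View pics/top0.png

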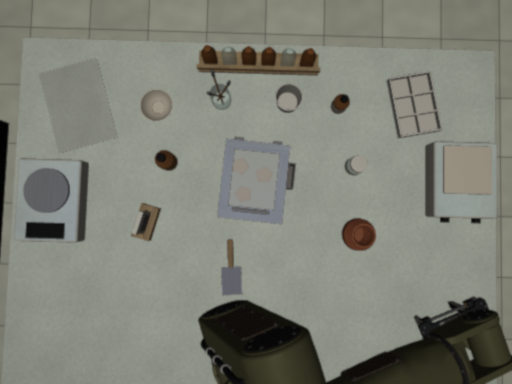

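View pics/scene0.png

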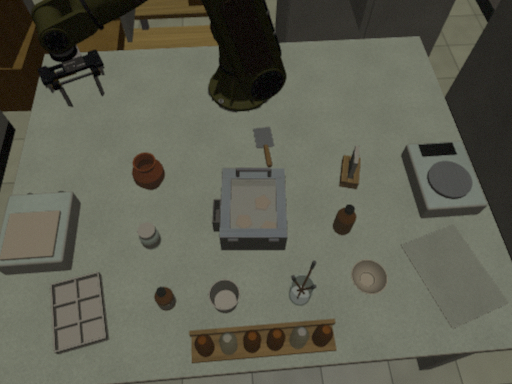

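The top view shows the chamber at about (255,180), the pocket dark at (291,176), the stand with the cassette at (146,222) on the left, and the pot at (359,234). In the scene view the chamber is at (253,208), the pocket at (218,214) and the stand at (350,172). Next I'll make rough position estimates from the top view.

```bash
python3 - <<'E'
from h import *
c=cam('top'); im=c['frame']
a=cv2.resize(im[185:255,110:190],None,fx=5,fy=5,interpolation=cv2.INTER_CUBIC)
b=cv2.resize(im[125:230,205:305],None,fx=4,fy=4,interpolation=cv2.INTER_CUBIC)
H=max(a.shape[0],b.shape[0]); o=np.zeros((H,a.shape[1]+b.shape[1],3),np.uint8); o[:a.shape[0],:a.shape[1]]=a; o[:b.shape[0],a.shape[1]:]=b
cv2.imwrite('pics/crop1.png',o)
hsv=cv2.cvtColor(im,cv2.COLOR_BGR2HSV)
print(onz(c,(146,222),.035),onz(c,(255,180),.1),onz(c,(291,176),.095))
for z,p in [(.1,(228,138)),(.1,(290,146)),(.1,(281,223)),(.1,(219,216))]: print(onz(c,p,z).round(3))
s=ctrl.get_obs(); print(proj(c,s['ee_pos']))
E
```

```text
[0.43734008 0.34578443 0.035     ] [ 5.77377109e-01 -4.18351375e-04  1.00000000e-01] [ 0.59323687 -0.11133898  0.095     ]
[0.705 0.087 0.1  ]
[ 0.686 -0.106  0.1  ]
[ 0.448 -0.084  0.1  ]
[0.464 0.107 0.1  ]
(np.float64(432.6450568625423), np.float64(310.7079372548366))
```

View pics/crop1.png

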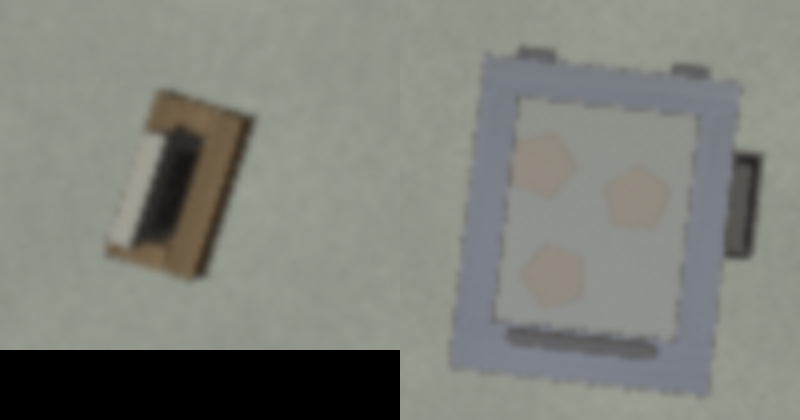

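```bash
cat >> h.py <<'E'
def togo(p,yaw,s=None):
    "tool-frame shift (cm) and rotvec from current pose to TCP p, tool down with yaw"
    s=s or ctrl.get_obs(); R0=R.from_euler('xyz',s['eef_rot']); R1=R.from_euler('xyz',[np.pi,0,yaw])
    return (R0.inv().apply(np.asarray(p)-s['ee_pos'])*100).round(2),(R0.inv()*R1).as_rotvec().round(4)
E
python3 - <<'E'
from h import *
print(togo((.22,-.504,.30),-1.16),togo((.36,-.1,.30),0.05),togo((.42,.34,.30),1.27))
E
```

```text
(array([ 0.  , -0.04, -9.49]), array([-0.    ,  0.0007, -0.    ])) (array([-31.45, -29.01,  -9.47]), array([-5.00e-04,  6.00e-04, -1.21e+00])) (array([-69.39, -52.08,  -9.44]), array([-9.00e-04,  3.00e-04, -2.43e+00]))
```

play_rows --steps '[[[0, 0, -4, 0, 0, 0, 1], [-2, -2, -8, 0, 0, -0.12, 1], [-5, -4.5, -9.5, 0, 0, -0.24, 1], [-8, -7, -9.5, 0, 0, -0.36, 1], [-11, -9.5, -9.5, 0, 0, -0.48, 1], [-14, -12.5, -9.5, 0, 0, -0.6, 1], [-17, -15.5, -9.5, 0, 0, -0.72, 1], [-20, -18, -9.5, 0, 0, -0.84, 1], [-23, -21, -9.5, 0, 0, -0.96, 1], [-26, -24, -9.5, 0, 0, -1.08, 1], [-29, -26.5, -9.5, 0, 0, -1.16, 1], [-31.4, -29, -9.5, 0, 0, -1.21, 1], [-34.5, -31, -9.5, 0, 0, -1.33, 1], [-38, -33, -9.5, 0, 0, -1.45, 1], [-41.5, -35, -9.5, 0, 0, -1.57, 1], [-45, -37, -9.5, 0, 0, -1.69, 1], [-48.5, -39, -9.5, 0, 0, -1.81, 1], [-52, -41, -9.5, 0, 0, -1.93, 1], [-55.5, -43, -9.5, 0, 0, -2.05, 1], [-59, -45, -9.5, 0, 0, -2.15, 1]]]'

```text
time_s: 1.87
ee_pos: [0.3961, 0.2187, 0.3006]
eef_rot: [-3.141, -0.001, 0.997]
force: [1.1, -1.3, 0.1]
grip_width: 0.0941
```

```bash
python3 - <<'E'
from h import *
s=ctrl.get_obs(); print(s['ee_pos'],s['eef_rot'],s['qpos'],togo((.42,.34,.30),1.27))
E
```

```text
[0.39612944 0.21866412 0.30059439] [-3.14129273e+00 -7.18946088e-04  9.96600562e-01] [ 4.23016286e-01  1.80215499e-02  1.62729135e+00  6.43864196e-04
  1.49583864e+00 -5.73632460e-01] (array([11.48, -4.59,  0.07]), array([-2.000e-04, -8.000e-04, -2.734e-01]))
```

play_rows --steps '[[[3, -1.2, 0, 0, 0, -0.1, 1], [6, -2.4, 0, 0, 0, -0.2, 1], [9, -3.6, 0, 0, 0, -0.27, 1], [11.5, -4.6, 0, 0, 0, -0.27, 1], [11.5, -4.6, 0, 0, 0, -0.27, 1], [11.5, -4.6, 0, 0, 0, -0.27, 1], [11.5, -4.6, 0, 0, 0, -0.27, 1]]]'

```text
time_s: 2.45
ee_pos: [0.4199, 0.3397, 0.3005]
eef_rot: [-3.141, -0.0, 1.266]
force: [0.3, -0.0, 0.0]
grip_width: 0.0937
```

```bash
python3 - <<'E'
from h import *
s=ctrl.get_obs(); print(s['ee_pos'],s['eef_rot'])
c=cam('wrist','w1.png')
E
```

```text
[0.41986386 0.33969846 0.3004919 ] [-3.14127023e+00 -2.35420141e-04  1.26638543e+00]
```

View pics/w1.png

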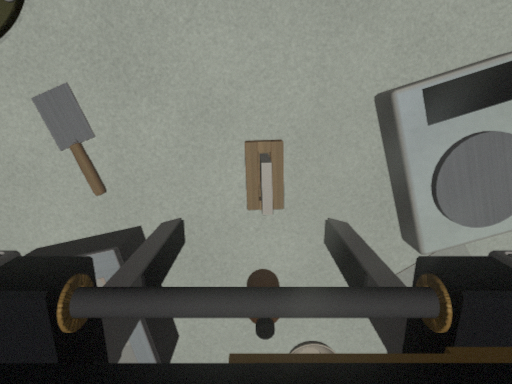

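The wrist view shows the stand at x 245–284, y 140–210, the slot dark at (265,157), and the white cassette from about (267,160) to (267,214), nearly aligned with the jaws' normal. Now I'll measure it.

```bash
cat >> h.py <<'E'
def whitemask(im,roi,thr=None,smax=60):
    x0,y0,x1,y1=roi; h=cv2.cvtColor(im,cv2.COLOR_BGR2HSV)[y0:y1,x0:x1]
    return h
E
python3 - <<'E'
from h import *
c=cam('wrist'); im=c['frame']
x0,y0,x1,y1=235,130,295,222
a=cv2.resize(im[y0:y1,x0:x1],None,fx=6,fy=6,interpolation=cv2.INTER_CUBIC); cv2.imwrite('pics/crop2.png',a)
h=cv2.cvtColor(im,cv2.COLOR_BGR2HSV)
for r in range(138,218,4): print(r,[tuple(int(v) for v in h[r,k,1:]) for k in range(256,280,2)])
E
```

```text
138 [(18, 154), (16, 155), (18, 155), (17, 154), (18, 153), (17, 152), (19, 151), (21, 149), (17, 146), (19, 146), (21, 145), (16, 142)]
142 [(84, 106), (87, 126), (90, 128), (87, 126), (84, 122), (84, 119), (91, 121), (84, 115), (78, 117), (89, 121), (80, 112), (80, 115)]
146 [(83, 114), (86, 122), (84, 130), (83, 126), (90, 119), (86, 115), (81, 119), (93, 113), (86, 119), (84, 121), (86, 113), (80, 115)]
150 [(86, 116), (85, 111), (89, 129), (88, 128), (82, 122), (87, 117), (87, 120), (90, 116), (81, 119), (84, 118), (86, 115), (83, 113)]
154 [(85, 111), (82, 103), (31, 74), (20, 75), (24, 75), (27, 75), (55, 92), (87, 85), (86, 116), (89, 118), (86, 115), (82, 112)]
158 [(85, 111), (87, 109), (39, 72), (21, 72), (21, 74), (23, 76), (20, 76), (59, 73), (86, 118), (84, 122), (88, 113), (84, 112)]
162 [(89, 112), (89, 114), (24, 64), (16, 109), (25, 114), (21, 120), (16, 124), (21, 132), (74, 110), (84, 119), (85, 114), (84, 112)]
166 [(83, 117), (87, 111), (32, 55), (21, 155), (21, 157), (24, 158), (21, 155), (18, 157), (56, 119), (84, 118), (84, 118), (86, 110)]
170 [(87, 114), (9
[... 919 characters left out ...]
116), (80, 111)]
198 [(85, 114), (78, 105), (65, 67), (18, 111), (20, 153), (24, 151), (23, 153), (20, 152), (29, 131), (86, 116), (81, 119), (79, 113)]
202 [(83, 114), (96, 109), (85, 126), (21, 110), (22, 148), (22, 151), (20, 153), (20, 151), (31, 133), (84, 112), (84, 116), (81, 110)]
206 [(85, 111), (93, 115), (89, 126), (29, 115), (20, 152), (23, 152), (20, 150), (22, 150), (29, 131), (86, 116), (86, 115), (75, 109)]
210 [(18, 154), (18, 153), (17, 150), (17, 136), (22, 151), (23, 152), (22, 152), (19, 150), (20, 138), (19, 150), (15, 150), (17, 153)]
214 [(18, 152), (17, 150), (17, 150), (17, 150), (18, 145), (18, 142), (15, 140), (16, 146), (15, 133), (18, 154), (17, 152), (19, 147)]
```

View pics/crop2.png

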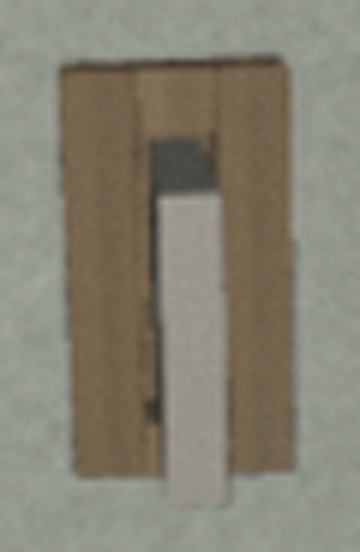

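```bash
python3 - <<'E'
from h import *
c=cam('wrist'); o=np.array([235,130])-.5+.5/6*0
C=[(160,195),(222,192),(230,506),(165,504)]
P=np.array([onz(c,np.array(q)/6+o,.12) for q in C]); print(P.round(4))
ctr=P.mean(0); d=(P[0]+P[1]-P[2]-P[3])/2; w=(P[1]+P[2]-P[0]-P[3])/2
print(ctr, np.linalg.norm(d),np.linalg.norm(w), np.arctan2(-d[1],-d[0]),np.arctan2(w[1],w[0]))
S=[(60,68),(288,65),(295,470),(75,475)]
P=np.array([onz(c,np.array(q)/6+o,.035) for q in S]); print(P.mean(0)); d=(P[0]+P[1]-P[2]-P[3])/2; print(np.linalg.norm(d),np.arctan2(-d[1],-d[0]))
yaw=np.arctan2(-d[1],-d[0])
print(togo((ctr[0],ctr[1],.12-.019-.014+.06),yaw+np.pi/2))
E
```

```text
[[0.4035 0.3548 0.12  ]
 [0.4069 0.3674 0.12  ]
 [0.4743 0.3492 0.12  ]
 [0.4695 0.3356 0.12  ]]
[0.43854412 0.35174808 0.12      ] 0.06924538825336432 0.013737624443808091 -0.2738925177984531 1.2714953496450778
[0.43789385 0.35178288 0.035     ]
0.10897168532327861 -0.2697548408948011
(array([ 1.72,  1.39, 15.41]), array([ 0.0002, -0.0011, -0.0355]))
```

play_rows --force 25 --steps '[[[0.9, 0.7, 2, 0, 0, -0.036, 1], [1.72, 1.39, 5, 0, 0, -0.036, 1], [1.72, 1.39, 9, 0, 0, -0.036, 1], [1.72, 1.39, 12, 0, 0, -0.036, 1], [1.72, 1.39, 15, 0, 0, -0.036, 1], [1.72, 1.39, 17.5, 0, 0, -0.036, 1], [1.72, 1.39, 19.5, 0, 0, -0.036, 1], [1.72, 1.39, 21, 0, 0, -0.036, 1], [1.72, 1.39, 21.35, 0, 0, -0.036, 1], [1.72, 1.39, 21.35, 0, 0, -0.036, 1], [1.72, 1.39, 21.35, 0, 0, -0.036, 0.5], [1.72, 1.39, 21.35, 0, 0, -0.036, 0.25], [1.72, 1.39, 21.35, 0, 0, -0.036, 0], [1.72, 1.39, 21.35, 0, 0, -0.036, 0], [1.72, 1.39, 21.35, 0, 0, -0.036, 0], [1.72, 1.39, 21.35, 0, 0, -0.036, 0], [1.72, 1.39, 21.35, 0, 0, -0.036, 0], [1.72, 1.39, 21.35, 0, 0, -0.036, 0], [1.72, 1.39, 21.35, 0, 0, -0.036, 0], [1.72, 1.39, 21.35, 0, 0, -0.036, 0]]]'

```text
time_s: 4.27
ee_pos: [0.4386, 0.3518, 0.0876]
eef_rot: [3.141, -0.001, 1.301]
force: [0.7, 0.8, -0.3]
grip_width: 0.0305
```

```bash
python3 - <<'E'
from h import *
s=ctrl.get_obs(); print(s)
E
```

```text
{'time_s': 4.2667, 'qpos': array([ 6.10646958e-01,  4.49011062e-01,  1.60758281e+00,  5.29777535e-04,
        1.08389655e+00, -6.91091352e-01]), 'joint_vel': array([-0.00112081, -0.00070585,  0.00121961,  0.00111382, -0.00012342,
       -0.0004171 ]), 'tau': array([ 1.47319653e-03, -5.76336515e+01, -3.13550341e+01,  4.27690486e-02,
        5.81418851e-02,  1.69063055e-04]), 'ee_pos': array([0.43860599, 0.35180075, 0.08760524]), 'eef_rot': array([ 3.14125114e+00, -1.14788441e-03,  1.30149089e+00]), 'force': array([ 0.71506084,  0.75731036, -0.26795356]), 'moment': array([ 0.02958541, -0.18508808,  0.00967942]), 'grip_width': 0.030492668519441022}
```

Still closing; let it finish.

play_rows --force 30 --steps '[[[0, 0, 0, 0, 0, 0, 0], [0, 0, 0, 0, 0, 0, 0], [0, 0, 0, 0, 0, 0, 0], [0, 0, 0, 0, 0, 0, 0], [0, 0, 0, 0, 0, 0, 0], [0, 0, 0, 0, 0, 0, 0]]]'

```text
time_s: 4.77
ee_pos: [0.4386, 0.3518, 0.0876]
eef_rot: [3.141, -0.001, 1.301]
force: [0.1, 0.8, -0.1]
grip_width: 0.0136
```

```bash
python3 - <<'E'
from h import *
s=ctrl.get_obs(); print(s['ee_pos'],s['eef_rot'],s['grip_width'],s['force'],s['moment'])
E
```

```text
[0.43859206 0.35180626 0.08758417] [ 3.14131106e+00 -1.13129813e-03  1.30144951e+00] 0.013637943003655274 [ 0.07865562  0.78477966 -0.09272313] [ 0.059439   -0.14583604  0.01204007]
```

play_rows --steps '[[[0, 0, -0.7, 0, 0, 0, 0], [0, 0, -2, 0, 0, 0, 0], [0, 0, -4, 0, 0, 0, 0], [0, 0, -7, 0, 0, 0, 0], [0, 0, -10, 0, 0, 0, 0], [0, 0, -13, 0, 0, 0, 0], [0, 0, -15.5, 0, 0, 0, 0], [0, 0, -17, 0, 0, 0, 0], [0, 0, -17.3, 0, 0, 0, 0], [0, 0, -17.3, 0, 0, 0, 0]]]'

```text
time_s: 5.6
ee_pos: [0.4385, 0.3517, 0.2612]
eef_rot: [3.14, -0.002, 1.302]
force: [0.2, 0.2, -1.2]
grip_width: 0.0138
```

```bash
python3 - <<'E'
from h import *
s=ctrl.get_obs(); print(s['ee_pos'],s['eef_rot'],s['grip_width'],s['force'],togo((.665,-.119,.26),1.488))
E
```

```text
[0.43854603 0.35171273 0.261246  ] [ 3.14045322e+00 -2.15829687e-03  1.30152104e+00] 0.013750784593454815 [ 0.17494824  0.18393427 -1.17398516] (array([-39.35,  34.35,   0.08]), array([ 0.0013, -0.002 , -0.1865]))
```

play_rows --steps '[[[-1, 0.9, 0, 0, 0, 0, 0], [-3, 2.6, 0, 0, 0, -0.02, 0], [-6, 5.2, 0, 0, 0, -0.04, 0], [-9, 7.9, 0, 0, 0, -0.06, 0], [-12, 10.5, 0, 0, 0, -0.08, 0], [-15, 13.1, 0, 0, 0, -0.1, 0], [-18, 15.7, 0, 0, 0, -0.12, 0], [-21, 18.3, 0, 0, 0, -0.14, 0], [-24, 21, 0, 0, 0, -0.15, 0], [-27, 23.6, 0, 0, 0, -0.16, 0], [-30, 26.2, 0, 0, 0, -0.17, 0], [-33, 28.8, 0, 0, 0, -0.18, 0], [-36, 31.4, 0, 0, 0, -0.187, 0], [-38, 33.2, 0, 0, 0, -0.187, 0], [-39.35, 34.35, 0, 0, 0, -0.187, 0], [-39.35, 34.35, 0, 0, 0, -0.187, 0], [-39.35, 34.35, 0, 0, 0, -0.187, 0], [-39.35, 34.35, 0, 0, 0, -0.187, 0]]]'

```text
time_s: 7.1
ee_pos: [0.6645, -0.1186, 0.2598]
eef_rot: [-3.142, -0.002, 1.489]
force: [-0.6, -0.5, -1.9]
grip_width: 0.0139
```

```bash
python3 - <<'E'
from h import *
s=ctrl.get_obs(); print(s['ee_pos'],s['eef_rot'],s['grip_width'],s['force'])
c=cam('wrist'); print(proj(c,(.5966,-.113,.095)))
cv2.imwrite('pics/w2.png',c['frame'])
E
```

```text
[ 0.66447727 -0.11857877  0.25982471] [-3.14151641e+00 -2.32764368e-03  1.48875880e+00] 0.01385416389742735 [-0.6100531  -0.53204939 -1.91561744]
(np.float64(253.20791284423518), np.float64(123.2542488524141))
```

View pics/w2.png

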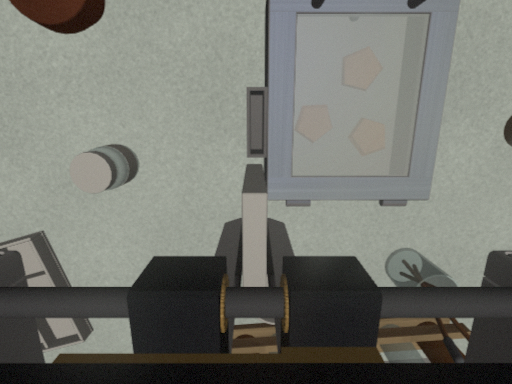

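The wrist view shows the pocket at x 248–267, y 88–157, the lid beside it with its edge at x≈267, and the held cassette below at (255,165). I'll take a close crop for the mouth's corners.

```bash
python3 - <<'E'
from h import *
im=cv2.imread('pics/w2.png')
cv2.imwrite('pics/crop3.png',cv2.resize(im[80:175,230:300],None,fx=6,fy=6,interpolation=cv2.INTER_CUBIC))
g=cv2.cvtColor(im,cv2.COLOR_BGR2GRAY)
for r in (100,110,120,130,140,150): print(r,g[r,244:272])
print(g[84:94,256],g[150:172,256])
E
```

```text
100 [152 156 135  99  98  86  81  97 100  98  97  99 100 101  97  97  98  94
  77  59  85  99  97  94 110 131 137 134]
110 [150 157 136  99  97  89  80  95  96  98  96  97  98  96  98  97 100  94
  76  58  88 100  93  95 116 134 136 136]
120 [150 152 135 100  96  84  81  92  95  97  97  97 102  97  97  95  97  94
  70  63  88  96  91  96 122 135 138 137]
130 [158 159 139 107  95  87  81  92  96  98  94  93  94  95  94  94  93  91
  66  66  91  95  87  98 121 135 135 134]
140 [149 151 135 106  96  89  77  91  96  95  97  95  93  95  99  96  95  88
  66  68  92  97  88  94 125 135 134 133]
150 [164 160 145 110  95  85  70  53  53  48  52  53  47  53  54  49  48  52
  48  69  98  92  84  95 128 134 132 131]
[151 152 145 105 100  96  83  41  41  46] [ 47  53  53  64  85  94  99 123 152 157 159 161 164 153  89  75  75  74
  77  77  78  79]
```

View pics/crop3.png

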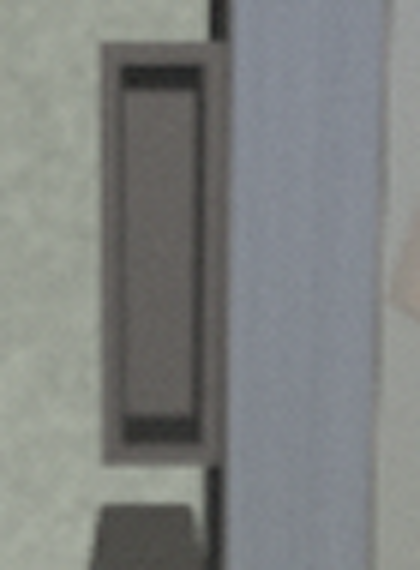

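```bash
python3 - <<'E'
from h import *
c=cam('wrist')
C=[(249.4,90.2),(263.6,90.2),(263.0,153.3),(249.6,153.3)]
P=np.array([onz(c,q,.095) for q in C]); print(P.round(4)); m=P.mean(0)
d=(P[2]+P[3]-P[0]-P[1])/2; w=(P[1]+P[2]-P[0]-P[3])/2
print('pocket',m,np.linalg.norm(d),np.linalg.norm(w),np.arctan2(d[1],d[0]))
# lid left edge (z=.102) and outer sleeve edges
L=[(267.8,100),(268.2,125),(268.0,150)]
e=np.array([onz(c,q,.102) for q in [(268.2,85),(267.6,170)]]); print('lid edge',e,np.arctan2(*(e[1]-e[0])[[1,0]]))
O=np.array([onz(c,q,.095) for q in [(246.4,90),(246.8,153)]]); print('outer',np.arctan2(*(O[1]-O[0])[[1,0]]))
print(onz(c,(230+103/6-.4,80+505/6-.4),.182),onz(c,(230+190/6-.4,80+505/6-.4),.182))
im=c['frame']; h=cv2.cvtColor(im,cv2.COLOR_BGR2HSV)
E
```

```text
[[ 0.56   -0.114   0.095 ]
 [ 0.5613 -0.0979  0.095 ]
 [ 0.6328 -0.1038  0.095 ]
 [ 0.6314 -0.1199  0.095 ]]
pocket [ 0.59636573 -0.10889506  0.095     ] 0.07172823199114856 0.016158022363241674 -0.08287603975386244
lid edge [[ 0.55688421 -0.09263942  0.102     ]
 [ 0.65225908 -0.09997708  0.102     ]] -0.07678372034798489
outer -0.08164006988749865
[ 0.63086457 -0.12124308  0.182     ] [ 0.63194123 -0.1081231   0.182     ]
```

```bash
python3 - <<'E'
from h import *
c=cam('wrist'); g=cv2.cvtColor(c['frame'],cv2.COLOR_BGR2GRAY)
for r in (166,170,176): print(r,g[r,238:272])
print(g[155:172,250],g[155:172,260])
print(togo((.5954,-.1099,.26),1.488),togo((.5954,-.1099,.178),1.488))
E
```

```text
166 [160 159 159 158 161 165 165 148 107  77  77  73  77  77  75  77  80  73
  77  76  77  76  77  77 115 117  43  48  81 120 134 135 128 133]
170 [162 161 164 164 167 165 158 128  72  77  76  72  78  78  73  77  80  75
  76  74  76  74  75  80  85  78  48  52  81 122 132 133 131 132]
176 [158 160 159 154 155 154 126  78  79  77  78  80  75  79  73  78  78  77
  78  73  77  76  77  77  74  74  59  43  81 123 131 130 129 127]
[ 96 111 148 159 155 157 157 157 146  88  75  77  76  75  78  78  76] [ 97 110 150 162 162 162 156 160 150  91  77  77  75  76  75  75  76]
(array([ 0.25, -6.98,  0.08]), array([ 0.0016, -0.002 ,  0.0017])) (array([ 0.23, -6.99,  8.28]), array([ 0.0016, -0.002 ,  0.0017]))
```

play_rows --steps '[[[0, -1, 0, 0, 0, 0, 0], [0.1, -3, 0, 0, 0, 0, 0], [0.2, -5, 0, 0, 0, 0, 0], [0.25, -6.5, 0, 0, 0, 0, 0], [0.25, -7, 0, 0, 0, 0, 0], [0.25, -7, 1, 0, 0, 0, 0], [0.25, -7, 3, 0, 0, 0, 0], [0.25, -7, 5, 0, 0, 0, 0], [0.25, -7, 7, 0, 0, 0, 0], [0.25, -7, 8, 0, 0, 0, 0], [0.25, -7, 8.2, 0, 0, 0, 0], [0.25, -7, 8.2, 0, 0, 0, 0], [0.25, -7, 8.2, 0, 0, 0, 0]]]'

```text
time_s: 8.33
ee_pos: [0.5959, -0.1098, 0.1798]
eef_rot: [3.139, -0.002, 1.49]
force: [-0.3, 0.1, -1.4]
grip_width: 0.0139
```

```bash
python3 - <<'E'
from h import *
s=ctrl.get_obs(); print(s['ee_pos'],s['eef_rot'],s['grip_width'],s['force'])
c=cam('wrist','w3.png'); im=c['frame']
p=proj(c,(.56,-.11,.095)); print(p)
u,v=int(p[0]),int(p[1])
cv2.imwrite('pics/crop4.png',cv2.resize(im[v-45:v+35,u-45:u+45],None,fx=6,fy=6,interpolation=cv2.INTER_CUBIC)); print(u-45,v-45)
E
```

```text
[ 0.59593836 -0.10976192  0.17975863] [ 3.13867321e+00 -1.72921786e-03  1.48987043e+00] 0.013932961404678016 [-0.3201981   0.14333496 -1.44777075]
(np.float64(249.79562534553958), np.float64(159.91018279446467))
204 114
```

View pics/crop4.png

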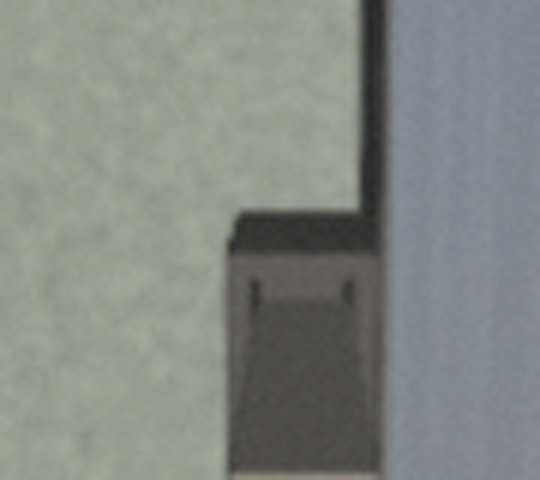

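The crop shows the sleeve rim at y≈250 (crop), the mouth edges dark at x≈255 and 348 (crop, y≈290), and the cassette's near face from y≈300, centred near x≈302. It looks well centred; numbers next.

```bash
python3 - <<'E'
from h import *
c=cam('wrist'); g=cv2.cvtColor(c['frame'],cv2.COLOR_BGR2GRAY)
print('cols 240..268')
for r in range(155,172,1): print(r,g[r,240:269])
E
```

```text
cols 240..268
155 [153 125  70  60  65  61  57  65  62  65  62  60  57  62  64  63  58  61
  61  61  63  63  62  60  64  60  62  78 106]
156 [149 121  85  86  86  84  85  80  85  82  87  89  83  89  88  85  83  83
  84  83  82  90  88  86  86  82  77  84 106]
157 [153 126  93  95  92  95  92  93  95  94  95  95  93  95  91  92  94  94
  93  92  92  94  94  93  93  94  90  88 106]
158 [154 129  97  95  96  93  95  94  96  94  93  94  94  94  94  96  93  93
  95  93  94  95  92  94  95  94  89  86 108]
159 [155 126  96  94  93  95  91  89  94  93  93  92  91  93  92  93  95  95
  94  91  94  93  92  91  95  94  91  87 107]
160 [153 125  97  95  90  88  77  83  90  92  94  94  93  91  95  91  93  93
  92  94  91  83  76  86  93  91  92  89 109]
161 [150 123  94  94  91  79  58  76  92  92  93  93  92  94  93  92  93  90
  92  96  88  70  57  78  92  96  89  87 112]
162 [148 121  96  92  94  82  60  74  93  94  95  95  92  93  92  93  96  91
  92  91  86  67  56  81  91  94  91  93 106]
163 [154 130  97  93  93  80  55  77  92  90  90  93  92  90  92  89  90  89
  89  92  84  70  55  79 
[... 304 characters left out ...]
 75  72  74  75  75  77  76  78  76  78
  77  76  76  76  75  82  93  90  90  90 112]
167 [152 134  93  94  93  83  72  78  73  79  75  76  73  76  75  74  73  77
  77  75  76  76  80  91  92  93  88  90 113]
168 [155 137  93  94  92  85  77  77  74  72  80  73  75  77  78  76  75  75
  76  78  79  77  78  87  93  89  88  92 114]
169 [156 135  91  92  93  84  72  75  79  77  76  77  74  73  75  80  75  76
  78  77  77  75  80  90  94  93  88  93 113]
170 [156 137  91  89  91  83  74  78  77  78  80  73  78  73  78  77  78  74
  75  74  78  76  76  84  94  89  86  93 113]
171 [156 136  93  93  89  77  77  76  77  75  74  76  77  78  76  74  77  74
  75  78  78  75  75  82  91  94  82  86 117]
```

```bash
python3 - <<'E'
from h import *
c=cam('wrist')
for r in (159.6,160): print('mouth',onz(c,(254.1,r),.095))
for z in (.1022,.1092): print(z,onz(c,(254.1,163.5),z),onz(c,(254.1,163.9),z))
print(onz(c,(245.2,162),.095),onz(c,(262.9,162),.095))
o,d=ray(c,(254.1,164));print(o,d)
print(togo((.5954,-.1098,.178),1.488))
E
```

```text
mouth [ 0.56005624 -0.10605311  0.095     ]
mouth [ 0.56042718 -0.10608329  0.095     ]
0.1022 [ 0.56258626 -0.10626735  0.1022    ] [ 0.5629496  -0.10629691  0.1022    ]
0.1092 [ 0.56151883 -0.10618863  0.1092    ] [ 0.56187228 -0.10621739  0.1092    ]
[ 0.56161344 -0.11447997  0.095     ] [ 0.56295074 -0.09808118  0.095     ]
[ 0.52338431 -0.1033764   0.3592799 ] [ 0.15244342 -0.01125524 -0.98824811]
(array([-0.  , -0.04,  0.19]), array([ 0.0032, -0.0017,  0.0018]))
```

play_rows --steps '[[[0, -0.03, 0.3, 0.003, -0.002, 0.002, 0], [0, -0.03, 0.7, 0.003, -0.002, 0.002, 0], [0, -0.03, 1.1, 0.003, -0.002, 0.002, 0], [0, -0.03, 1.5, 0.003, -0.002, 0.002, 0], [0, -0.03, 1.9, 0.003, -0.002, 0.002, 0], [0, -0.03, 2.3, 0.003, -0.002, 0.002, 0], [0, -0.03, 2.7, 0.003, -0.002, 0.002, 0], [0, -0.03, 2.7, 0.003, -0.002, 0.002, 0], [0, -0.03, 2.7, 0.003, -0.002, 0.002, 0]]]'

```text
time_s: 9.23
ee_pos: [0.5955, -0.1097, 0.1527]
eef_rot: [-3.141, 0.0, 1.488]
force: [-0.6, -1.4, -2.1]
grip_width: 0.0139
```

```bash
python3 - <<'E'
from h import *
s=ctrl.get_obs(); print(s['ee_pos'],s['eef_rot'],s['grip_width'],s['force'],s['moment'])
E
```

```text
[ 0.59548949 -0.10971133  0.15266377] [-3.14140981e+00  2.34979045e-04  1.48777018e+00] 0.013901622919784494 [-0.63600212 -1.42624482 -2.14628905] [ 0.05329163 -0.17239484 -0.01170641]
```

play_rows --steps '[[[0, 0, 0.4, 0, 0, 0, 0], [0, 0, 0.9, 0, 0, 0, 0], [0, 0, 1.4, 0, 0, 0, 0], [0, 0, 1.9, 0, 0, 0, 0], [0, 0, 2.4, 0, 0, 0, 0], [0, 0, 2.8, 0, 0, 0, 0], [0, 0, 3.2, 0, 0, 0, 0], [0, 0, 3.5, 0, 0, 0, 0], [0, 0, 3.75, 0, 0, 0, 0], [0, 0, 3.9, 0, 0, 0, 0], [0, 0, 4.0, 0, 0, 0, 0], [0, 0, 4.05, 0, 0, 0, 0], [0, 0, 4.05, 0, 0, 0, 0], [0, 0, 4.05, 0, 0, 0, 0]]]'

```text
time_s: 10.4
ee_pos: [0.5957, -0.1098, 0.1126]
eef_rot: [3.141, 0.0, 1.488]
force: [-0.3, -0.8, 1.0]
grip_width: 0.0135
```

```bash
python3 - <<'E'
from h import *
s=ctrl.get_obs(); print(s['ee_pos'],s['eef_rot'],s['grip_width'],s['force'],s['moment'])
E
```

```text
[ 0.59570443 -0.10976984  0.1125882 ] [3.14096011e+00 3.84021433e-04 1.48779643e+00] 0.013461006865839169 [-0.27806289 -0.81833498  1.01059919] [ 0.03387749 -0.0295443   0.03665848]
```

play_rows --steps '[[[0, 0, 0.05, 0, 0, 0, 0], [0, 0, 0.1, 0, 0, 0, 0], [0, 0, 0.15, 0, 0, 0, 0], [0, 0, 0.2, 0, 0, 0, 0], [0, 0, 0.2, 0, 0, 0, 0]]]'

```text
time_s: 10.82
ee_pos: [0.596, -0.1099, 0.1125]
eef_rot: [3.14, 0.001, 1.488]
force: [-7.0, 1.1, 16.6]
grip_width: 0.0142
```

play_rows --steps '[[[0, 0, -0.05, 0, 0, 0, 0], [0, 0, -0.05, 0, 0, 0, 0.2], [0, 0, -0.05, 0, 0, 0, 0.4], [0, 0, -0.05, 0, 0, 0, 0.6], [0, 0, -0.05, 0, 0, 0, 0.6], [0, 0, -0.05, 0, 0, 0, 0.6], [0, 0, -0.05, 0, 0, 0, 0.6], [0, 0, -0.05, 0, 0, 0, 0.6], [0, 0, -0.05, 0, 0, 0, 0.6], [0, 0, -0.05, 0, 0, 0, 0.6], [0, 0, -0.05, 0, 0, 0, 0.6], [0, 0, -1, 0, 0, 0, 0.6], [0, 0, -3, 0, 0, 0, 0.6], [0, 0, -6, 0, 0, 0, 0.6], [0, 0, -10, 0, 0, 0, 0.6], [0, 0, -14, 0, 0, 0, 0.6], [0, 0, -17, 0, 0, 0, 0.6], [0, 0, -18, 0, 0, 0, 0.6], [0, 0, -18, 0, 0, 0, 0.6]]]'

```text
time_s: 12.4
ee_pos: [0.5962, -0.1099, 0.296]
eef_rot: [3.134, 0.002, 1.488]
force: [-0.4, 0.8, -0.5]
grip_width: 0.0565
```

```bash
python3 - <<'E'
from h import *
s=ctrl.get_obs(); print(s['ee_pos'],s['eef_rot'],s['grip_width'],s['force'],s['qpos'])
c=np.array([.5764,0.0007]); 
# chamber from pocket
y=-.083; Rm=np.array([[np.cos(y),-np.sin(y)],[np.sin(y),np.cos(y)]])
pk=np.array([.5960,-.1099]); ctr=pk-Rm@[.03,-.112]; print('ctr',ctr)
hinge=ctr+Rm@[.120,0]; print('hinge if .12',hinge, 'handle',hinge+Rm@[-.212,0])
C=cam('scene','s2.png')
C=cam('top'); im=C['frame']; 
h0=hinge+Rm@[-.212,0]
print(proj(C,np.append(h0,.137)))
print(togo((*(h0+Rm@[.10,0.0]),.32),y), togo((*(h0+Rm@[0.10,0]),.32),y+np.pi))
E
```

```text
[ 0.5961727  -0.10986193  0.29601328] [3.13423299e+00 1.55949421e-03 1.48778707e+00] 0.05652702238403736 [-0.3680628   0.84422288 -0.50090982] [-2.42480098e-01  3.77550512e-01  1.21110078e+00 -3.71110571e-04
  1.54542745e+00 -1.73026489e+00]
ctr [0.57538861 0.00420158]
hinge if .12 [ 0.6949755  -0.00574699] handle [0.48370532 0.01182882]
(np.float64(249.98095002986224), np.float64(210.3525775598148))
(array([11.18, -2.13, -2.86]), array([ 1.1000e-03, -3.0000e-04,  1.5708e+00])) (array([11.18, -2.13, -2.86]), array([ 3.0000e-04,  1.1000e-03, -1.5708e+00]))
```

```bash
python3 - <<'E'
from h import *
print(togo((.4804,-.028,.30),-.083))
E
```

```text
(array([  7.18, -12.13,  -0.87]), array([ 1.1000e-03, -3.0000e-04,  1.5708e+00]))
```

View pics/s2.png

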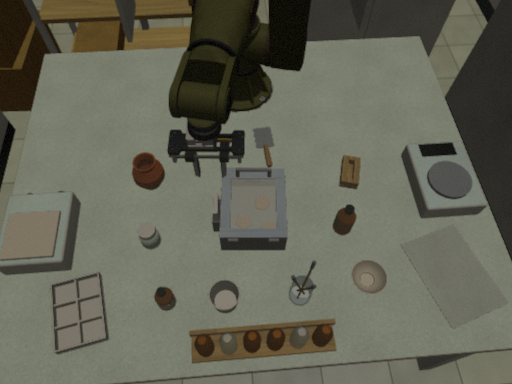

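The scene view shows the cassette standing in the pocket at (216,208), the stand empty at (350,172), and the bystanders unmoved. Next I'll turn and go to view the handle.

play_rows --steps '[[[0.5, -0.9, -0.5, 0, 0, 0.11, 1], [1, -1.8, -0.9, 0, 0, 0.22, 1], [1.5, -2.7, -0.9, 0, 0, 0.34, 1], [2, -3.6, -0.9, 0, 0, 0.46, 1], [2.5, -4.5, -0.9, 0, 0, 0.58, 1], [3, -5.4, -0.9, 0, 0, 0.7, 1], [3.6, -6.3, -0.9, 0, 0, 0.82, 1], [4.2, -7.2, -0.9, 0, 0, 0.94, 1], [4.8, -8.1, -0.9, 0, 0, 1.06, 1], [5.4, -9, -0.9, 0, 0, 1.18, 1], [6, -10, -0.9, 0, 0, 1.3, 1], [6.6, -11, -0.9, 0, 0, 1.42, 1], [7.2, -12.1, -0.9, 0, 0, 1.54, 1], [7.2, -12.1, -0.9, 0, 0, 1.571, 1], [7.2, -12.1, -0.9, 0, 0, 1.571, 1], [7.2, -12.1, -0.9, 0, 0, 1.571, 1], [7.2, -12.1, -0.9, 0, 0, 1.571, 1]]]'

```text
time_s: 13.92
ee_pos: [0.4806, -0.028, 0.2993]
eef_rot: [3.141, 0.001, -0.082]
force: [0.2, -0.1, 0.0]
grip_width: 0.0939
```

```bash
python3 - <<'E'
from h import *
s=ctrl.get_obs(); print(s['ee_pos'],s['eef_rot'],s['grip_width'],s['force'])
c=cam('wrist','w4.png'); print(proj(c,(.4837,.0118,.137)))
E
```

```text
[ 0.4806426  -0.02799606  0.29933811] [ 3.14114245e+00  8.37651199e-04 -8.17601894e-02] 0.0939103730642252 [ 0.22129595 -0.13724186  0.01334113]
(np.float64(253.98661682784086), np.float64(148.27657874307175))
```

View pics/w4.png

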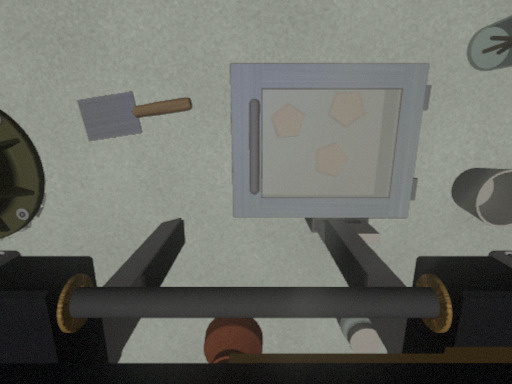

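The view shows the bar handle at x≈254, y 98–194, centre (254,146), against a prediction of (254,148). It matches, so I can descend on it.

```bash
python3 - <<'E'
from h import *
c=cam('wrist'); g=cv2.cvtColor(c['frame'],cv2.COLOR_BGR2GRAY)
for r in (115,146,180): print(g[r,244:265])
a,b,m=[onz(c,q,.137) for q in ((254.3,102),(254.3,190),(254.2,146))]; print(a,b,m)
print(togo((m[0],m[1],.1182),-.083),togo((.4837,.0118,.1182),-.083))
E
```

```text
[135 131 129 133 114  89  88  98 104 101 102  98  93  87  77  99 124 109
 117 142 142]
[131 130 128 132 125  98  90  99 104 104 104 102  97  84  79 104 123 108
 118 141 142]
[129 130 127 128 127 110  90 100 103 101 105  99  96  85  76 103 124 115
 124 141 141]
[0.48850896 0.06399929 0.137     ] [ 0.4800187  -0.03916913  0.137     ] [0.48430784 0.01439569 0.137     ]
(array([ 1.000e-02, -4.270e+00,  1.815e+01]), array([0.0005, 0.0002, 0.0005])) (array([-0.03, -4.  , 18.15]), array([0.0005, 0.0002, 0.0005]))
```

play_rows --force 50 --steps '[[[0, -1.5, 0, 0, 0, 0, 1], [-0.05, -3.2, 1, 0, 0, 0, 1], [-0.05, -4.15, 3, 0, 0, 0, 1], [-0.05, -4.15, 6, 0, 0, 0, 1], [-0.05, -4.15, 9, 0, 0, 0, 1], [-0.05, -4.15, 12, 0, 0, 0, 1], [-0.05, -4.15, 14.5, 0, 0, 0, 1], [-0.05, -4.15, 16.5, 0, 0, 0, 1], [-0.05, -4.15, 17.7, 0, 0, 0, 1], [-0.05, -4.15, 18.1, 0, 0, 0, 1], [-0.05, -4.15, 18.1, 0, 0, 0, 1], [-0.05, -4.15, 18.1, 0, 0, 0, 1]]]'

```text
time_s: 15.02
ee_pos: [0.4839, 0.0132, 0.1193]
eef_rot: [3.141, -0.0, -0.082]
force: [0.6, 0.4, 0.4]
grip_width: 0.0942
```

play_rows --force 50 --steps '[[[0, 0, 0, 0, 0, 0, 0.6], [0, 0, 0, 0, 0, 0, 0.4], [0, 0, 0, 0, 0, 0, 0.3], [0, 0, 0, 0, 0, 0, 0], [0, 0, 0, 0, 0, 0, 0], [0, 0, 0, 0, 0, 0, 0], [0, 0, 0, 0, 0, 0, 0], [0, 0, 0, 0, 0, 0, 0], [0, 0, 0, 0, 0, 0, 0], [0, 0, 0, 0, 0, 0, 0], [0, 0, 0, 0, 0, 0, 0], [0, 0, 0, 0, 0, 0, 0], [0, 0, 0, 0, 0, 0, 0], [0, 0, 0, 0, 0, 0, 0], [0, 0, 0, 0, 0, 0, 0], [0, 0, 0, 0, 0, 0, 0]]]'

```text
time_s: 16.35
ee_pos: [0.4838, 0.0132, 0.1193]
eef_rot: [3.141, -0.0, -0.082]
force: [-1.7, 0.7, 1.0]
grip_width: 0.0107
```

```bash
python3 - <<'E'
from h import *
s=ctrl.get_obs(); print(s['ee_pos'],s['eef_rot'],s['grip_width'],s['force'],s['moment'])
c=cam('wrist','w5.png'); cam('scene','s3.png')
for t in np.arange(0,.19,.01):
    gx=-.212*np.cos(t)+.047*np.sin(t)+.212; gz=.212*np.sin(t)+.047*np.cos(t)-.047
    print(round(t,2),round(100*(gx-.0188*np.sin(t)),2),round(-100*(gz+.0188*(1-np.cos(t))),2))
E
```

```text
[0.48384582 0.01322408 0.11925684] [ 3.14110143e+00 -3.85143122e-05 -8.22180841e-02] 0.010667478668555615 [-1.74274235  0.67915664  1.029629  ] [-0.00884154  0.25903559 -0.02026473]
0.0 0.0 -0.0
0.01 0.03 -0.21
0.02 0.06 -0.42
0.03 0.09 -0.63
0.04 0.13 -0.85
0.05 0.17 -1.06
0.06 0.21 -1.27
0.07 0.25 -1.48
0.08 0.29 -1.69
0.09 0.34 -1.89
0.1 0.39 -2.1
0.11 0.44 -2.31
0.12 0.49 -2.52
0.13 0.54 -2.72
0.14 0.6 -2.93
0.15 0.66 -3.14
0.16 0.72 -3.34
0.17 0.78 -3.55
0.18 0.85 -3.75
```

View pics/w5.png

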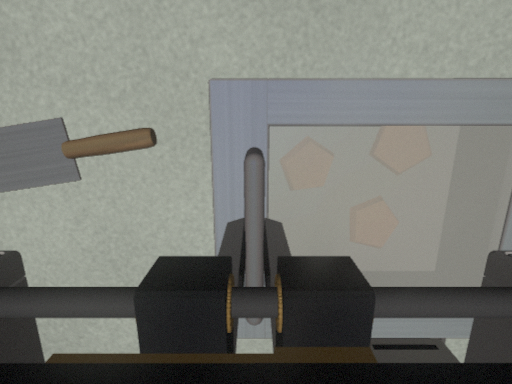

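The wrist view shows the bar (x≈254) between the finger pads. I'll pull slowly along the lid's arc.

play_rows --steps '[[[0, 0, -0.06, 0, -0.003, 0, 0], [0.01, 0, -0.12, 0, -0.006, 0, 0], [0.02, 0, -0.18, 0, -0.009, 0, 0], [0.03, 0, -0.24, 0, -0.011, 0, 0], [0.04, 0, -0.3, 0, -0.014, 0, 0], [0.05, 0, -0.36, 0, -0.017, 0, 0], [0.06, 0, -0.42, 0, -0.02, 0, 0], [0.07, 0, -0.48, 0, -0.023, 0, 0], [0.08, 0, -0.54, 0, -0.026, 0, 0], [0.09, 0, -0.6, 0, -0.028, 0, 0], [0.09, 0, -0.63, 0, -0.03, 0, 0], [0.09, 0, -0.63, 0, -0.03, 0, 0]]]'

```text
time_s: 17.45
ee_pos: [0.4847, 0.0132, 0.1253]
eef_rot: [3.141, 0.031, -0.082]
force: [4.2, 0.1, -12.3]
grip_width: 0.0105
```

```bash
python3 - <<'E'
from h import *
s=ctrl.get_obs(); print(s['ee_pos'],s['eef_rot'],s['grip_width'],s['force'],s['moment'])
E
```

```text
[0.48467904 0.01317635 0.12525232] [ 3.14112351  0.03060775 -0.08218499] 0.01046789454842621 [  4.15072873   0.08437375 -12.25478388] [-0.03775445 -0.85419197  0.04042303]
```

play_rows --steps '[[[0.01, 0, -0.06, 0, -0.003, 0, 0], [0.02, 0, -0.12, 0, -0.006, 0, 0], [0.03, 0, -0.18, 0, -0.009, 0, 0], [0.04, 0, -0.25, 0, -0.012, 0, 0], [0.05, 0, -0.32, 0, -0.015, 0, 0], [0.06, 0, -0.39, 0, -0.018, 0, 0], [0.07, 0, -0.46, 0, -0.022, 0, 0], [0.08, 0, -0.53, 0, -0.025, 0, 0], [0.1, 0, -0.62, 0, -0.029, 0, 0], [0.11, 0, -0.7, 0, -0.033, 0, 0], [0.12, 0, -0.78, 0, -0.037, 0, 0], [0.13, 0, -0.85, 0, -0.04, 0, 0], [0.13, 0, -0.85, 0, -0.04, 0, 0]]]'

```text
time_s: 18.53
ee_pos: [0.4863, 0.0131, 0.1338]
eef_rot: [3.141, 0.071, -0.082]
force: [-0.4, 0.5, -2.2]
grip_width: 0.0107
```

```bash
python3 - <<'E'
from h import *
s=ctrl.get_obs(); print(s['ee_pos'],s['eef_rot'],s['grip_width'],s['force'],s['moment'])
c=cam('wrist','w6.png'); im=c['frame']
a=cv2.imread('pics/w5.png'); g=lambda i:cv2.cvtColor(i,cv2.COLOR_BGR2GRAY)
print(g(a)[60:100:1,320]); print(g(im)[60:100:1,320])
print(g(a)[150,200:280:2]); print(g(im)[150,200:280:2])
E
```

```text
[0.48630308 0.01305457 0.13382015] [ 3.14114335  0.07090205 -0.08226021] 0.010749195586134151 [-0.39580322  0.45375652 -2.22221137] [-0.00521509 -0.04648399 -0.00945682]
[157 155 155 155 159 162 158 157 155 153 155 157 157 159 159 160 160 156
 135 126 129 137 138 137 135 138 137 136 138 140 136 137 134 138 140 140
 139 139 138 140]
[162 156 155 153 153 155 161 165 163 160 158 158 158 158 157 158 160 156
 133 128 133 137 137 138 136 137 138 138 140 136 137 137 137 137 139 139
 139 139 137 139]
[159 158 154 161 160 142 132 140 140 143 139 139 140 143 141 136 138 138
 140 139 141 143 138 135  72  60  58  58  56  51  67 132 137 133 119 152
 154 153 155 152]
[163 161 160 159 158 141 132 139 141 141 139 140 142 142 141 134 139 139
 144 141 139 140 141 136  78  59  60  61  60  56  68 131 133 132 109 153
 155 153 151 154]
```

play_rows --steps '[[[0.02, 0, -0.12, 0, -0.006, 0, 0], [0.04, 0, -0.26, 0, -0.012, 0, 0], [0.07, 0, -0.42, 0, -0.02, 0, 0], [0.1, 0, -0.6, 0, -0.028, 0, 0], [0.13, 0, -0.78, 0, -0.036, 0, 0], [0.16, 0, -0.96, 0, -0.045, 0, 0], [0.19, 0, -1.14, 0, -0.053, 0, 0], [0.22, 0, -1.32, 0, -0.062, 0, 0], [0.26, 0, -1.5, 0, -0.071, 0, 0], [0.3, 0, -1.68, 0, -0.08, 0, 0], [0.33, 0, -1.86, 0, -0.088, 0, 0], [0.36, 0, -2.02, 0, -0.095, 0, 0], [0.39, 0, -2.13, 0, -0.1, 0, 0], [0.39, 0, -2.13, 0, -0.1, 0, 0], [0.39, 0, -2.13, 0, -0.1, 0, 0], [0.39, 0, -2.13, 0, -0.1, 0, 0]]]'

```text
time_s: 19.92
ee_pos: [0.4918, 0.0126, 0.1547]
eef_rot: [3.141, 0.17, -0.082]
force: [1.5, 0.7, -3.2]
grip_width: 0.0105
```

```bash
python3 - <<'E'
from h import *
s=ctrl.get_obs(); print(s['ee_pos'],s['eef_rot'],s['grip_width'],s['force'],s['moment'],s['joint_vel'].round(4))
c=cam('wrist','w7.png'); im=c['frame']
g=lambda i:cv2.cvtColor(i,cv2.COLOR_BGR2GRAY)
print(g(im)[150,200:280:2])
b=cam('scene','s4.png')['frame']
y=-.082; hx=np.array([.4838,.0132])+.212*np.array([np.cos(y),np.sin(y)])
Rg=R.from_euler('xyz',s['eef_rot']); gp=s['ee_pos']-.0188*Rg.as_matrix()[:,2]
d=gp[:2]-hx; print('theta',np.arctan2(gp[2]-.09,np.hypot(*d))-np.arctan2(.1381-.09,.212))
cv2.imwrite('pics/crop8.png',cv2.resize(b[110:270,110:380],None,fx=2.9,fy=2.9,interpolation=cv2.INTER_CUBIC))
E
```

```text
[0.49176228 0.01258082 0.1546666 ] [ 3.14110109  0.17022136 -0.08235347] 0.010504012768994158 [ 1.52766672  0.70101285 -3.2046762 ] [-0.07472263 -0.44556512  0.01945819] [ 0.0005 -0.0006  0.001   0.0001  0.0006 -0.0017]
[160 156 160 164 159 146 135 139 144 139 141 142 141 146 141 138 141 140
 140 140 144 143 141 136  76  62  64  60  56  57  71 133 140 132 104 154
 152 151 153 151]
theta 0.1696268048923108
```

View pics/crop8.png

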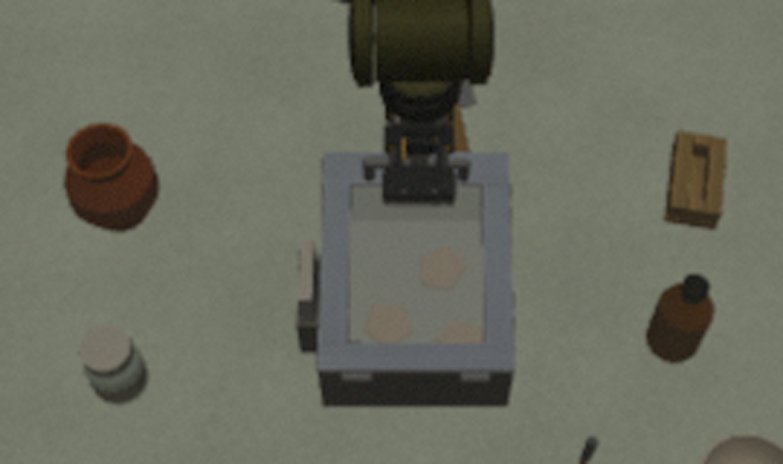

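The crop shows the lid raised a little, with the bar in the gripper. The cassette is in the pocket at crop (307,272), the stand is empty, and the pot, jar and bottle have not moved. One last check of the cassette's top height before handing in.

```bash
python3 - <<'E'
from h import *
c=cam('scene'); im=c['frame']; h=cv2.cvtColor(im,cv2.COLOR_BGR2HSV)
y=-.083; Rm=np.array([[np.cos(y),-np.sin(y)],[np.sin(y),np.cos(y)]])
for z in (.145,.155): print(z,[np.round(proj(c,np.append(np.array([.596,-.1095])+Rm@[a,b],z)),1).tolist() for a in (-.035,.035) for b in (-.007,.007)])
g=cv2.cvtColor(im,cv2.COLOR_BGR2GRAY)
for r in range(188,220,2): print(r,g[r,208:226])
E
```

```text
0.145 [[212.3, 192.1], [217.0, 192.1], [211.1, 212.9], [216.0, 212.9]]
0.155 [[212.0, 190.4], [216.8, 190.4], [210.9, 211.3], [215.7, 211.3]]
188 [119 119 119 118 117 118 116 115 119 122 119 116 110  99 101 101 104 102]
190 [120 118 119 118 115 119 117 117 118 119 119 117 113 102 102 103 102 101]
192 [116 115 117 115 116 120 117 116 119 115 117 118 117 105 102 100 101 102]
194 [117 114 114 115 116 119 117 118 116 107 102 120 113 106 101 101 102 100]
196 [115 116 113 117 108 110 117 115 116 103  90 108 112 102  99 100 102 101]
198 [117 114 116 118 108 104 115 116 117 103  71  81  89 104 101 104 101 101]
200 [116 115 116 116 113 105 116 115 117  98  48  50  74 102 102 103 101  99]
202 [116 117 116 116 107  96 116 117 114  97  49  49  74 103 101 104 103 100]
204 [114 116 116 115 113 110 115 118 120  97  43  50  84 104 102  99 101 102]
206 [113 114 114 114 115 113 116 117 118 101  43  47  80 103 102 103 102 100]
208 [117 117 117 115 115 114 115 117 116 101  48  51  81 103  99 101 102 101]
210 [116 116 116 120 118 120 117 116 119 101  44  50  82 101 100 101 101 102]
212 [115 115 115 116 119 120 118 118 114  86  45  54  80 100 100 100 100  99]
214 [115 113 115 117 103  56  52  53  50  50  45  56  86 101  98 101 100  99]
216 [117 114 114 111  91  52  54  51  54  53  44  61  88  99  99  99 101 101]
218 [118 116 114 110  90  59  54  54  52  52  49  67  91  99 102 101  98  98]
```

```bash
python3 - <<'E'
from station import ctrl
print(ctrl.hand_in())
E
```

```text
the job is handed in; nothing more can be done
None
```

I moved the cassette from its stand into the chamber's pocket and pushed it fully home. I then broke the lid's seal slowly and handed the job in at about 20 s with the bar still gripped (50 N) and the lid held slightly open.

- **Cassette:** it stopped hard at the expected depth, with 16.6 N of push at a TCP height of 0.1125 m (0.1126 m expected). In the last scene picture the far edge of its top is at row 213, against 212.9 expected for fully home.
- **Lid:** the angle worked out from the arm's pose is 0.170 rad, which puts the front edge about 4 cm up. I read 12.3 N on the handle before the seal gave and about 2 to 3 N afterwards.
- **Bystanders:** the pot, jar and bottle show no visible movement in the scene pictures.
- **Small disagreement:** the gripper reads 10.5–10.7 mm on the 12 mm bar. The lid's edge stayed still in the wrist pictures while it was raised, so the grip is not slipping.

No check failed.

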